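Put the lids back on the washed canisters

TASK

The four washed stoneware canisters are dry: close each one with its own wooden lid, the one whose disc is as wide as the canister. Pick the four lids out of the things lying on the shelf, set each on its canister and press it down until the silicone seal has gone in and the wood sits flat on the rim, with the canisters left standing upright. The glass saucer and the aluminium pot lid do not belong to them: leave those lying where they are.

Things in the scene. Friction and masses are not known exactly. Their poses are not given: they have to be found in the camera images.
- lid_62: wooden lid of the 62 mm canister, knob up. Along z from its origin (centre of its underside): plug 0-16 mm, diameter 45, lowest 8 mm tapering to 33; disc 16-28 mm, diameter 62; round knob 28-58 mm, diameter 24. White silicone seal ring round the plug at 11-16 mm, diameter 57: a push of about 8 N slides it up, and it stays. About 67 g
- lid_82: wooden lid of the 82 mm canister, knob up. Along z from its origin (centre of its underside): plug 0-16 mm, diameter 65, lowest 8 mm tapering to 53; disc 16-28 mm, diameter 82; round knob 28-58 mm, diameter 24. White silicone seal ring round the plug at 11-16 mm, diameter 77: a push of about 8 N slides it up, and it stays. About 102 g
- lid_102: wooden lid of the 102 mm canister, knob up. Along z from its origin (centre of its underside): plug 0-16 mm, diameter 85, lowest 8 mm tapering to 73; disc 16-28 mm, diameter 102; round knob 28-58 mm, diameter 24. White silicone seal ring round the plug at 11-16 mm, diameter 97: a push of about 8 N slides it up, and it stays. About 142 g
- lid_122: wooden lid of the 122 mm canister, knob up. Along z from its origin (centre of its underside): plug 0-16 mm, diameter 105, lowest 8 mm tapering to 93; disc 16-28 mm, diameter 122; round knob 28-58 mm, diameter 24. White silicone seal ring round the plug at 11-16 mm, diameter 117: a push of about 8 N slides it up, and it stays. About 192 g
- canister_62: white stoneware canister, open, empty, standing loose; diameter 62 mm, height 68, wall 6, mouth 50. Origin: centre of its underside, z up. A lid set in it stands 5 mm proud on its seal (lid origin 57 mm above this origin) until pressed with over 8 N; home, wood on rim, it stops hard, lid origin 52 mm above
- canister_82: white stoneware canister, open, empty, standing loose; diameter 82 mm, height 80, wall 6, mouth 70. Origin: centre of its underside, z up. A lid set in it stands 5 mm proud on its seal (lid origin 69 mm above this origin) until pressed with over 8 N; home, wood on rim, it stops hard, lid origin 64 mm above
- canister_102: white stoneware canister, open, empty, standing loose; diameter 102 mm, height 92, wall 6, mouth 90. Origin: centre of its underside, z up. A lid set in it stands 5 mm proud on its seal (lid origin 81 mm above this origin) until pressed with over 8 N; home, wood on rim, it stops hard, lid origin 76 mm above
- canister_122: white stoneware canister, open, empty, standing loose; diameter 122 mm, height 104, wall 6, mouth 110. Origin: centre of its underside, z up. A lid set in it stands 5 mm proud on its seal (lid origin 93 mm above this origin) until pressed with over 8 N; home, wood on rim, it stops hard, lid origin 88 mm above
- saucer: clear glass saucer, diameter 116 mm, 18 mm high, lying among the lids; origin at the centre of its underside. Not to be moved
- pot_lid: aluminium saucepan lid, diameter 160 mm, 19 mm high with a black knob up to 45 mm, diameter 36 mm; origin at the centre of its underside. Not to be moved
Mind the look-alikes: they are no part of the job. What is shaped like the lid_62 but yellow is not meant. What is shaped like the canister_82 but purple is not meant.

How it is judged (in metres and radians):
At the end, for the whole second after the job is handed in: Each lid sits on the canister of its own diameter: centred within 8 mm, pressed home (within 2.5 mm of wood on rim), flat within 0.06 rad; canisters upright within 0.06 rad; all released and at rest (under 0.02 m/s) (z of lid_62 in the frame of canister_62 between 0.049 and 0.0545 m and horizontal distance between lid_62 and canister_62 below 0.008 m and angle between the z axis of lid_62 and the z axis of canister_62, either way round below 0.06 rad and angle between each of canister_62, canister_82, canister_102, canister_122's own z axis and vertical below 0.06 rad and linear speed of each of lid_62, canister_62, lid_82, canister_82, lid_102, canister_102, lid_122, canister_122 below 0.02 m/s and z of lid_82 in the frame of canister_82 between 0.061 and 0.0665 m and horizontal distance between lid_82 and canister_82 below 0.008 m and angle between the z axis of lid_82 and the z axis of canister_82, either way round below 0.06 rad and z of lid_102 in the frame of canister_102 between 0.073 and 0.0785 m and horizontal distance between lid_102 and canister_102 below 0.008 m and angle between the z axis of lid_102 and the z axis of canister_102, either way round below 0.06 rad and z of lid_122 in the frame of canister_122 between 0.085 and 0.0905 m and horizontal distance between lid_122 and canister_122 below 0.008 m and angle between the z axis of lid_122 and the z axis of canister_122, either way round below 0.06 rad); the robot touches nothing.
It fails at once if the glass saucer is moved by more than 30 mm (distance of saucer from where it was at the start of the episode above 0.03 m).
It fails at once if the aluminium pot lid is moved by more than 30 mm (distance of pot_lid from where it was at the start of the episode above 0.03 m).
It also fails if it takes over 99 s, if anything falls off the work surface, if the arm or the gripper's body presses on something with over 40 N, if the wrist force passes 120 N, or if a joint passes its speed limit or range.

ROBOT

A 7-joint arm with a two-finger parallel gripper is mounted at the origin on the work surface. World frame = base frame: x ahead of the robot, y to its left, z up, the work surface at z = 0. Lengths are in m, angles in degrees, forces in N, time in s.
With the tool pointing down it reaches from about 0.4 to 0.925 m from the base axis. Payload 4.1 kg.
Tool frame: the origin (TCP) lies at the very end of the fingers, on their centre line; the grasp point (between the pads) lies 19 mm behind it; z points along the fingers, x is the direction in which the jaws open and shut, and the axes are right-handed (so a half turn about z gives the same grasp; the last joint's range is limited). The gripper opens to 85 mm and grips with 20 to 120 N. Pads are 22 mm wide; open, the fingers measure 114 mm over their backs; the gripper's body (76 mm by 85 mm) begins 54 mm behind the grasp point. The pads swing forward as they close: fully open they stand 13 mm farther back than shut.
Start: joints at [59.645, 22.827, 2.584, 88.041, -1.071, 69.15, -2.905], TCP at [0.271, -0.591, 0.231] pointing down, gripper open.
Joint ranges: [-161.44, 161.44], [-28.35, 127.94], [-78.24, 83.42], [0, 140.83], [-78.03, 258.03], [13.02, 114.36], [-168.23, 168.23]. Speed limits (degrees/s): [147.25, 147.25, 180, 180, 180, 180, 180].

INTERFACE

Orientations are given as a 3x3 rotation matrix whose columns are the frame's x, y, z axes.
In Python, from rig import ctrl, grab_frame gives the robot as it stands. The module is installed in compiled form; this text tells all that it offers.
- The arm moves only by the shell command python3 -m jog 'ROWS'. ROWS is a JSON object of lists of equal length, an entry for each row: "grip": the finger opening in m, from 0 to 0.0854; "translation": the shift along the tool's x, y, z in m, a list of three; "turn": the turn, a rotation vector about the tool's x, y, z in rad, a list of three. A call has 1 to 20 rows; each row shifts and turns the commanded pose from where the row before left it, along the tool's axes as they then stand; what a row does not reach is not made up. A row lasts 1/10 s, in which the tool goes at most 50 mm and 8.59 degrees, less where a joint would pass 70% of its speed; a pose out of reach is approached as far as the arm can. A call with a gripper value outside its range is refused whole. The fingers move at their own pace and stop on an object; the grip force is fixed at half the most. Time passes only in rows, so rows that do not move let the fingers close. It gives the time, the measured TCP pose, the force and the opening at its end, in the units of the state.
- ctrl.read_state(): the state, without advancing time (a new reading comes with each control period).
- grab_frame(name): name is "side" or "top" or "wrist"; returns a dict with "image" (480x640x3 uint8, red, green, blue), "mtx" (3x3 intrinsics, pixels), "view" (4x4, takes a point from world to camera coordinates). Camera axes: x right, y up, looking along -z (the intrinsics and any distortion apply to the point x, -y, -z); pixel columns grow to the right and rows downward; lengths in m; the calibration is good to about 2 mm. A picture is of the moment at which its call begins. There is no depth.
- ctrl.hand_in(): hands the job in, once; it reports no verdict.
The state is a dict: "time": time; "joint_pos": joint angles; "dq": joint speeds; "joint_efforts": joint torques, N m; "tool_pos": TCP position; "orientation": TCP orientation; "ft_force": force on the tool from outside, world axes, zero at the start; "torque": the same for the moment, N m; "grip_width": finger opening in m.
Only numpy, scipy, OpenCV 4.12 (cv2) and the standard library are available. Lean on these libraries where they do the work, as an engineer would, in place of code of your own. Each camera call takes 0.05 s, during which the arm holds its last target. There are 200 camera calls.

## Working session

There is one attempt and no reset: what is moved stays moved. The work goes in short steps, Python scripts to look and compute and a shell command to move; the robot and the scene stay as the last step left them, time stands still between calls to the robot, and variables do not carry over. Pictures are saved under pics/ and viewed, about 12 in all and at most 16, crops included, and the job is handed in when it is done.

```bash
mkdir -p pics; python3 - <<'E'
from rig import ctrl, grab_frame
import cv2, numpy as np
s=ctrl.read_state(); print({k:np.round(v,3).tolist() for k,v in s.items()})
for n in ("top","side","wrist"):
    f=grab_frame(n); cv2.imwrite(f"pics/{n}0.png",f["image"][:,:,::-1]); print(n,np.round(f["mtx"],1).tolist(),np.round(f["view"],4).tolist())
    np.savez(f"{n}0.npz",**{k:f[k] for k in("image","mtx","view")}); print(f.keys())
E
```

```text
{'time': 0.0, 'joint_pos': [59.645, 22.874, 2.58, 88.112, -1.072, 69.15, -2.904], 'dq': [0.051, -0.044, -0.051, 0.005, 0.005, 0.08, -0.049], 'joint_efforts': [0.0, -47.512, 1.364, -25.422, 0.011, 0.01, -0.0], 'tool_pos': [0.271, -0.59, 0.23], 'orientation': [[0.418, -0.909, -0.001], [-0.909, -0.418, 0.002], [-0.002, 0.0, -1.0]], 'ft_force': [0.368, 0.038, 0.209], 'torque': [0.003, -0.006, 0.046], 'grip_width': 0.086}
top [[451.2, 0.0, 323.6], [0.0, 451.2, 242.0], [0.0, 0.0, 1.0]] [[0.0124, -0.9999, -0.0048, 0.094], [0.9951, 0.0118, 0.0979, -0.5336], [-0.0978, -0.006, 0.9952, -1.1748], [0.0, 0.0, 0.0, 1.0]]
dict_keys(['image', 'mtx', 'view'])
side [[612.9, 0.0, 322.7], [0.0, 612.9, 241.3], [0.0, 0.0, 1.0]] [[-0.9873, -0.1589, 0.0061, 0.5292], [0.1027, -0.6081, 0.7872, -0.0395], [-0.1214, 0.7778, 0.6166, -1.4311], [0.0, 0.0, 0.0, 1.0]]
dict_keys(['image', 'mtx', 'view'])
wrist [[418.1, 0.0, 322.5], [0.0, 418.1, 242.3], [0.0, 0.0, 1.0]] [[0.4175, -0.9087, -0.0022, -0.6481], [0.8643, 0.3979, -0.3078, 0.0409], [0.2806, 0.1266, 0.9515, -0.3795], [0.0, 0.0, 0.0, 1.0]]
dict_keys(['image', 'mtx', 'view'])
```

View pics/top0.png

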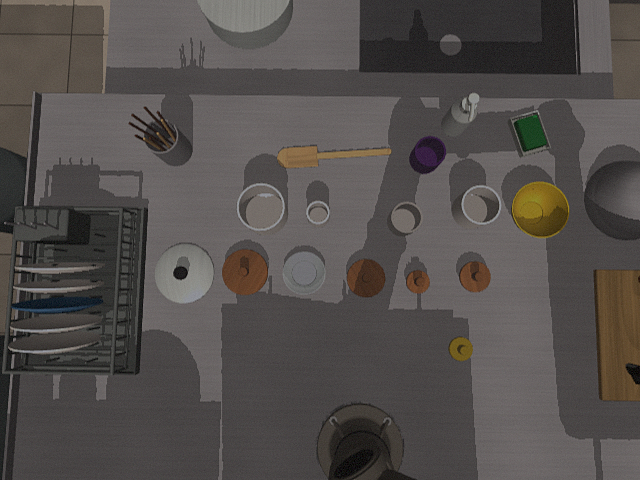

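View pics/side0.png

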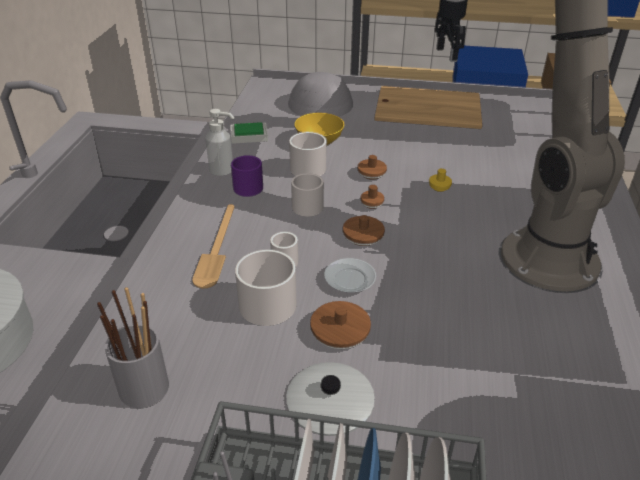

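Top view: brown lids at (245,271), (366,277), (418,281) and (475,275). The yellow look-alike is at (461,349). White canisters are at (261,207), (318,212), (405,218) and (481,204). The purple look-alike is at (428,154), the saucer at (304,272) and the pot lid at (184,272). Next I'll enlarge a crop to confirm these and measure.

```bash
cat > h.py <<'E'
import numpy as np, cv2
def ray(d,px,z):
    V=d["view"];R=V[:3,:3];c=-R.T@V[:3,3]
    k=np.linalg.inv(d["mtx"])@np.array([px[0],px[1],1.]); r=R.T@np.array([k[0],-k[1],-k[2]])
    return c+r*(z-c[2])/r[2]
def proj(d,P):
    p=d["view"][:3,:3]@np.asarray(P)+d["view"][:3,3]; q=d["mtx"]@np.array([p[0],-p[1],-p[2]]); return q[:2]/q[2]
def cont_circle(d,pts,z):
    W=np.array([ray(d,p,z)[:2] for p in pts]); c,r=cv2.minEnclosingCircle((W*1000).astype(np.float32)); return np.array(c)/1000,2*r
E
python3 - <<'E'
import numpy as np,cv2
from h import *
d=dict(np.load("top0.npz")); im=d["image"]; hsv=cv2.cvtColor(im,cv2.COLOR_RGB2HSV)
m=cv2.inRange(hsv,(3,90,50),(14,255,255)); 
for c in cv2.findContours(m,0,2)[0]:
    if cv2.contourArea(c)<200: continue
    x,y,w,h=cv2.boundingRect(c)
    if 140<x<520 and y>230:
        print("lid",(x,y,w,h),cont_circle(d,c[:,0],.022))
for p in [(261,207),(318,212),(405,218),(481,204)]: print(p,hsv[p[1]-26:p[1]+27:4,p[0]].tolist())
cv2.imwrite("pics/crop1.png",cv2.resize(im[170:310,225:505,::-1],None,fx=2.85,fy=2.85,interpolation=cv2.INTER_CUBIC))
E
```

```text
lid (406, 270, 24, 24) (array([ 0.43089423, -0.14937013]), 61.046142578125)
lid (460, 262, 31, 30) (array([ 0.44642181, -0.30051196]), 81.52720642089844)
lid (347, 259, 38, 38) (array([ 0.43917599, -0.01176917]), 101.15485382080078)
lid (222, 249, 46, 46) (array([0.45075116, 0.30976923]), 122.23200225830078)
(261, 207) [[0, 11, 70], [173, 8, 127], [9, 30, 111], [13, 18, 125], [14, 29, 114], [5, 24, 115], [16, 24, 118], [0, 20, 115], [12, 29, 116], [11, 24, 117], [21, 22, 117], [12, 28, 119], [90, 7, 152], [18, 28, 110]]
(318, 212) [[30, 10, 76], [45, 7, 76], [6, 16, 80], [170, 10, 78], [113, 8, 136], [4, 23, 90], [15, 27, 114], [15, 26, 116], [13, 27, 112], [120, 2, 139], [9, 31, 107], [174, 12, 106], [0, 5, 103], [170, 14, 110]]
(405, 218) [[6, 16, 82], [23, 14, 75], [175, 21, 73], [173, 36, 64], [0, 30, 60], [16, 25, 113], [13, 31, 116], [12, 29, 115], [15, 22, 114], [10, 20, 113], [10, 26, 116], [0, 13, 97], [12, 18, 70], [5, 21, 74]]
(481, 204) [[20, 10, 74], [175, 20, 77], [99, 11, 157], [15, 24, 108], [14, 27, 104], [5, 30, 95], [8, 33, 115], [8, 24, 118], [13, 26, 116], [17, 31, 115], [14, 28, 118], [36, 19, 132], [9, 23, 109], [9, 17, 104]]
```

View pics/crop1.png

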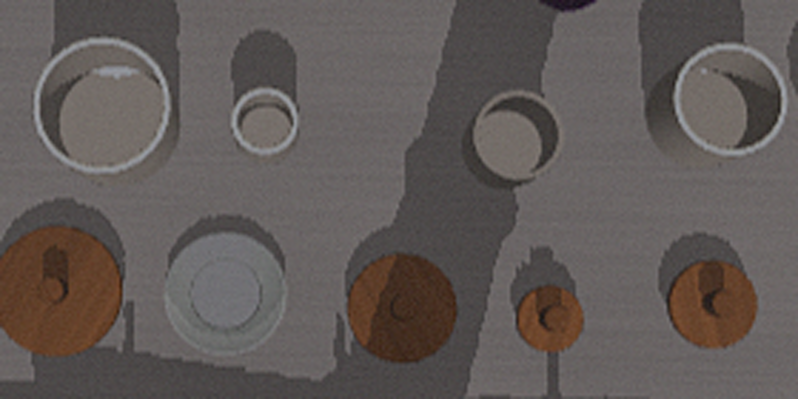

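View pics/wrist0.png

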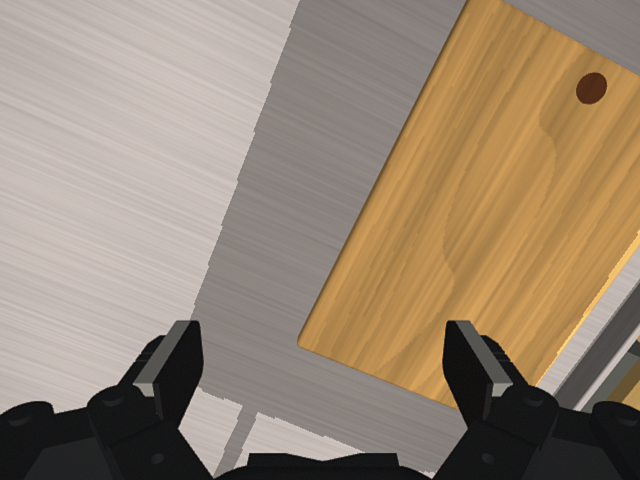

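All four lids measure 61, 81.5, 101 and 122 mm, so they are identified. The canister sizes in the crop run as follows: 122 at (261,207), 62 at (318,212), 82 at (407,218) and 102 at (482,205). The saucer is grey glass at (304,272), left of lid_102. Now I'll measure the canister rims and the knobs, and check them in both views.

```bash
python3 - <<'E'
import numpy as np,cv2
from h import *
t=dict(np.load("top0.npz")); s=dict(np.load("side0.npz"))
can={62:((318,212.5),.068),82:((406.9,217.7),.08),102:((481.7,204.9),.092),122:((261,207),.104)}
lid={62:(.431,-.149),82:(.446,-.3005),102:(.439,-.012),122:(.451,.310)}
it=cv2.resize(t["image"][:,:,::-1],None,fx=3,fy=3,interpolation=cv2.INTER_CUBIC);is_=cv2.resize(s["image"][:,:,::-1],None,fx=3,fy=3,interpolation=cv2.INTER_CUBIC)
a=np.linspace(0,6.28,60)
def circ(c,D,z,col):
    for d,im in((t,it),(s,is_)):
        p=np.array([proj(d,[c[0]+D/2000*np.cos(q),c[1]+D/2000*np.sin(q),z]) for q in a])
        cv2.polylines(im,[((p*3+1)*16).astype(int)],True,col,1,cv2.LINE_AA,4)
for k,(px,z) in can.items():
    c=ray(t,px,z); print("can",k,c.round(4)); circ(c,k,z,(0,0,255)); circ(c,k,0,(0,255,0))
for k,c in lid.items(): circ(c,k,.028,(255,255,0)); circ(c,24,.058,(0,255,255))
cv2.imwrite("pics/ov_t.png",it[510:960,660:1500]); cv2.imwrite("pics/ov_s.png",is_[380:1060,660:1260])
A=cv2.resize(it[510:960,660:1500],(800,428));B=cv2.resize(is_[380:1060,660:1260],(529,600))
cv2.imwrite("pics/ov_t.png",A);cv2.imwrite("pics/ov_s.png",B)
E
```

```text
can 62 [0.6047 0.1157 0.068 ]
can 82 [ 0.592  -0.1118  0.08  ]
can 102 [ 0.625 -0.299  0.092]
can 122 [0.6111 0.2583 0.104 ]
```

View pics/ov_t.png

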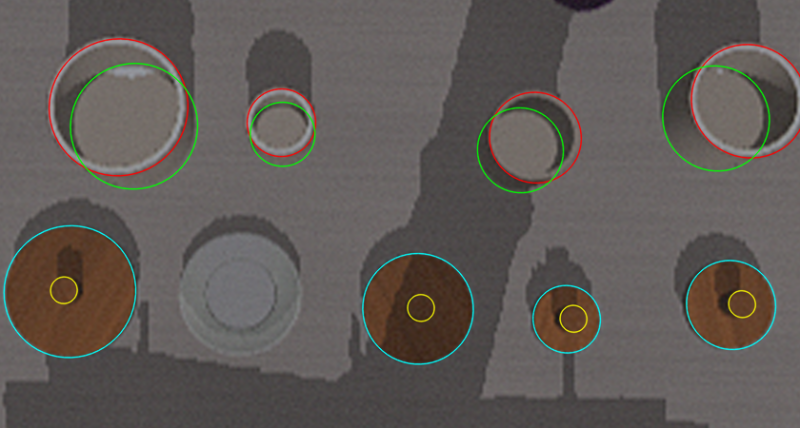

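View pics/ov_s.png

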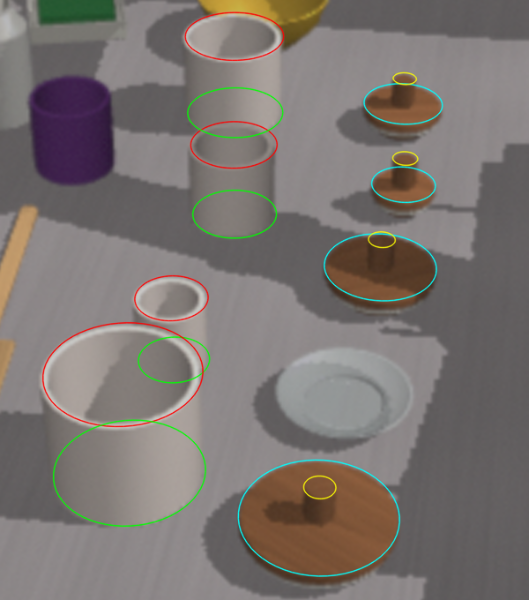

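```bash
python3 -m jog '{"grip":[0.05,0.05,0.05,0.05,0.05,0.05,0.05,0.05],"translation":[[0,0,0],[0,0,0],[0,0,0],[0,0,0],[0,0,0],[0,0,0],[0,0,0],[0,0,0]],"turn":[[0,0,-0.1425],[0,0,-0.1425],[0,0,-0.1425],[0,0,-0.1425],[0,0,-0.1425],[0,0,-0.1425],[0,0,-0.1425],[0,0,-0.1425]]}'
```

```text
time: 0.95
tool_pos: [0.2713, -0.5904, 0.2309]
orientation: [[1.0, 0.006, -0.0], [0.006, -1.0, 0.001], [-0.0, -0.001, -1.0]]
ft_force: [0.7, 0.3, -0.3]
grip_width: 0.05
```

The overlays agree with both views to about 1–2 mm. Going to lid_82 first.

```bash
python3 -m jog '{"grip":[0.05,0.05,0.05,0.05,0.05,0.05,0.05,0.05,0.05,0.05,0.05],"translation":[[0.0175,-0.029,0.0131],[0.0175,-0.029,0.0131],[0.0175,-0.029,0.0131],[0.0175,-0.029,0.0131],[0.0175,-0.029,0.0131],[0.0175,-0.029,0.0131],[0.0175,-0.029,0.0131],[0.0175,-0.029,0.0131],[0.0175,-0.029,0.0131],[0.0175,-0.029,0.0131],[0,0,0]],"turn":[[0,0,0],[0,0,0],[0,0,0],[0,0,0],[0,0,0],[0,0,0],[0,0,0],[0,0,0],[0,0,0],[0,0,0],[0,0,0.006]]}'
python3 - <<'E'
from rig import grab_frame
import cv2
f=grab_frame("wrist"); cv2.imwrite("pics/w1.png",f["image"][:,:,::-1])
from h import *
print(proj(f,[.446,-.3005,.058]),proj(f,[.446,-.3005,.028]))
E
```

```text
time: 2.05
tool_pos: [0.4483, -0.2942, 0.0986]
orientation: [[1.0, 0.003, -0.001], [0.003, -1.0, 0.005], [-0.001, -0.005, -1.0]]
ft_force: [-0.1, 1.4, 0.3]
grip_width: 0.0502
[320.65789287 295.46684543] [320.9127247  272.17423045]
```

View pics/w1.png

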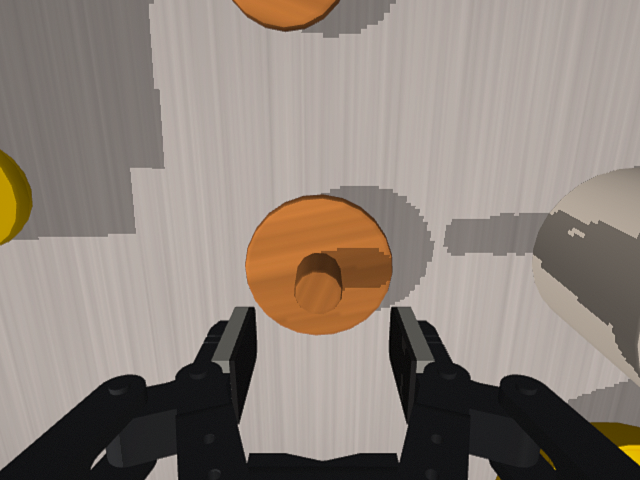

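The wrist view shows the knob at (319,292), within about 1 mm of the prediction. Descending, closing and lifting.

```bash
python3 -m jog '{"grip":[0.05,0.05,0.05,0.05,0.05,0.05],"translation":[[-0.0005,0,0.02],[0,0,0.02],[0,0,0.02],[0,0,0.008],[0,0,0],[0,0,0]],"turn":[[0,0,0],[0,0,0],[0,0,0],[0,0,0],[0,0,0],[0,0,0]]}'
```

```text
time: 2.7
tool_pos: [0.4462, -0.3016, 0.033]
orientation: [[1.0, -0.007, 0.001], [-0.007, -1.0, -0.001], [0.001, 0.001, -1.0]]
ft_force: [-0.0, 0.5, 1.1]
grip_width: 0.0498
```

```bash
python3 -m jog '{"grip":[0.0,0.0,0.0,0.0,0.0,0.0,0.0,0.0,0.0,0.0],"translation":[[0,0,0.001],[0,0,0],[0,0,0],[0,0,0],[0,0,0],[0,0,-0.02],[0,0,-0.03],[0,0,-0.03],[0,0,-0.02],[0,0,0]],"turn":[[0,0,0],[0,0,0],[0,0,0],[0,0,0],[0,0,0],[0,0,0],[0,0,0],[0,0,0],[0,0,0],[0,0,0]]}'
```

```text
time: 3.7
tool_pos: [0.4479, -0.3016, 0.1341]
orientation: [[1.0, -0.006, 0.005], [-0.006, -1.0, -0.003], [0.005, 0.003, -1.0]]
ft_force: [0.3, -0.0, -1.1]
grip_width: 0.0222
```

```bash
python3 -m jog '{"grip":[0,0,0,0,0,0,0,0,0,0],"translation":[[0.0146,-0.0188,0],[0.0219,-0.0282,0],[0.0219,-0.0282,0],[0.0219,-0.0282,0],[0.0219,-0.0282,0],[0.0219,-0.0282,0],[0.0146,-0.0188,0],[0.0073,-0.0094,0],[0,0,0],[0,0,0]],"turn":[[0,0,0],[0,0,0],[0,0,0],[0,0,0],[0,0,0],[0,0,0],[0,0,0],[0,0,0],[0,0,0],[0,0,0]]}'
python3 - <<'E'
from rig import grab_frame,ctrl
import cv2
print(ctrl.read_state()["tool_pos"])
for n in("side","wrist"):
    f=grab_frame(n); im=f["image"][:,:,::-1]
    cv2.imwrite(f"pics/{n}2.png",im)
    if n=="side": a=cv2.resize(im[100:260,230:410],(533,474),interpolation=cv2.INTER_CUBIC)
b=cv2.resize(im,(267,200))
a[:200,:267]=b; cv2.imwrite("pics/v2.png",a)
E
```

```text
time: 4.7
tool_pos: [0.5918, -0.115, 0.1303]
orientation: [[1.0, -0.007, -0.002], [-0.007, -1.0, -0.001], [-0.002, 0.001, -1.0]]
ft_force: [0.2, -1.2, -0.6]
grip_width: 0.0221
[ 0.59176349 -0.11502505  0.13033791]
```

View pics/v2.png

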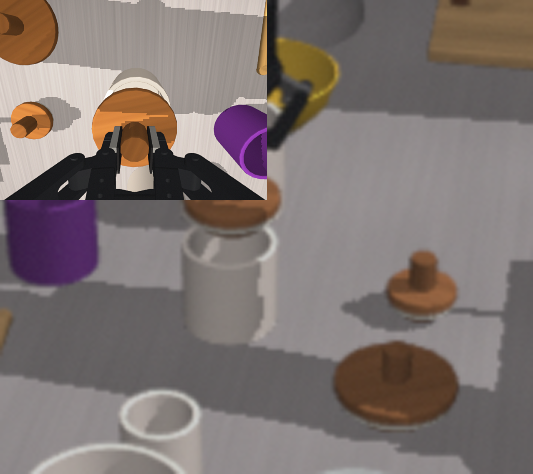

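The lid is level and right above canister_82. Lowering it.

```bash
python3 -m jog '{"grip":[0,0,0,0,0,0,0],"translation":[[0,-0.002,0.005],[0,0,0.008],[0,0,0.008],[0,0,0.005],[0,0,0.003],[0,0,0],[0,0,0]],"turn":[[0,0,0],[0,0,0],[0,0,0],[0,0,0],[0,0,0],[0,0,0],[0,0,0]]}'
```

```text
time: 5.5
tool_pos: [0.5933, -0.1115, 0.1024]
orientation: [[1.0, -0.006, 0.0], [-0.006, -1.0, -0.0], [0.0, 0.0, -1.0]]
ft_force: [-0.6, -0.1, -1.4]
grip_width: 0.0224
```

```bash
python3 -m jog '{"grip":[0,0,0,0,0],"translation":[[0,0,0.002],[0,0,0.002],[0,0,0.002],[0,0,0.001],[0,0,0]],"turn":[[0,0,0],[0,0,0],[0,0,0],[0,0,0],[0,0,0]]}'
```

```text
time: 6.0
tool_pos: [0.5937, -0.1115, 0.0967]
orientation: [[1.0, -0.006, 0.001], [-0.006, -1.0, -0.001], [0.001, 0.001, -1.0]]
ft_force: [-2.0, 0.1, 5.0]
grip_width: 0.0219
```

```bash
python3 -m jog '{"grip":[0,0,0,0,0],"translation":[[0,0,0.001],[0,0,0.001],[0,0,0.001],[0,0,0.001],[0,0,0]],"turn":[[0,0,0],[0,0,0],[0,0,0],[0,0,0],[0,0,0]]}'
```

```text
time: 6.5
tool_pos: [0.5939, -0.1115, 0.0963]
orientation: [[1.0, -0.006, 0.001], [-0.006, -1.0, -0.002], [0.001, 0.002, -1.0]]
ft_force: [-9.9, 0.4, 24.2]
grip_width: 0.0221
```

Hard stop at 24 N with z unchanged, so the lid is home. Releasing it and moving to lid_62.

```bash
python3 -m jog '{"grip":[0,0.05,0.05,0.05,0.05,0.05,0.05,0.05,0.05,0.05,0.05,0.05,0.05,0.05],"translation":[[0,0,-0.003],[0,0,-0.001],[0,0,0],[0,0,0],[0,0,-0.03],[0,0,-0.03],[-0.036,0.0084,0],[-0.036,0.0084,0],[-0.036,0.0084,0],[-0.036,0.0084,0.02],[-0.018,0.004,0.03],[0,0,0.012],[0,0,0],[0,0,0]],"turn":[[0,0,0],[0,0,0],[0,0,0],[0,0,0],[0,0,0],[0,0,0],[0,0,0],[0,0,0],[0,0,0],[0,0,0],[0,0,0],[0,0,0],[0,0,0],[0,0,0]]}'
python3 - <<'E'
from rig import grab_frame,ctrl
import cv2
print(ctrl.read_state()["tool_pos"])
from h import *
f=grab_frame("wrist"); im=f["image"][:,:,::-1].copy()
for z,D in((.058,24),(.028,62)):
    p=np.array([proj(f,[.431+D/2000*np.cos(q),-.149+D/2000*np.sin(q),z]) for q in np.linspace(0,6.28,50)]).astype(int)
    cv2.polylines(im,[p],True,(0,255,0),1)
g=grab_frame("side")["image"][:,:,::-1]
cv2.imwrite("pics/v3.png",np.hstack([cv2.resize(im,(400,300)),cv2.resize(g[100:250,240:440],(400,300))]))
E
```

```text
time: 7.9
tool_pos: [0.4331, -0.1477, 0.0939]
orientation: [[1.0, -0.005, 0.002], [-0.005, -1.0, 0.0], [0.002, -0.0, -1.0]]
ft_force: [0.6, 0.3, 0.3]
grip_width: 0.0501
[ 0.43310138 -0.147709    0.09393329]
```

View pics/v3.png

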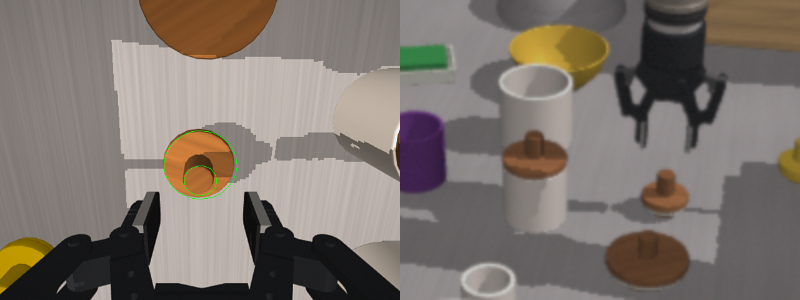

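Lid_82 looks flush and lid_62's overlay matches. Descending, gripping and lifting.

```bash
python3 -m jog '{"grip":[0.05,0.05,0.05,0.05,0.05,0.05,0,0,0,0,0,0,0,0,0,0],"translation":[[-0.002,0.001,0.02],[0,0,0.02],[0,0,0.016],[0,0,0.006],[0,0,0],[0,0,0],[0,0,0],[0,0,0],[0,0,0],[0,0,0],[0,0,0],[0,0,-0.02],[0,0,-0.03],[0,0,-0.03],[0,0,-0.01],[0,0,0]],"turn":[[0,0,0],[0,0,0],[0,0,0],[0,0,0],[0,0,0],[0,0,0],[0,0,0],[0,0,0],[0,0,0],[0,0,0],[0,0,0],[0,0,0],[0,0,0],[0,0,0],[0,0,0],[0,0,0]]}'
```

```text
time: 9.6
tool_pos: [0.4298, -0.1495, 0.1224]
orientation: [[1.0, -0.006, 0.003], [-0.006, -1.0, -0.001], [0.003, 0.001, -1.0]]
ft_force: [0.4, 0.6, -1.2]
grip_width: 0.022
```

```bash
python3 -m jog '{"grip":[0,0,0,0,0,0,0,0,0,0,0,0,0],"translation":[[0.01,-0.0152,0],[0.0194,-0.0294,0],[0.0194,-0.0294,0],[0.0194,-0.0294,0],[0.0194,-0.0294,0],[0.0194,-0.0294,0],[0.0194,-0.0294,0],[0.0194,-0.0294,0],[0.0194,-0.0294,0],[0.0092,-0.0143,0],[0,0,0],[0,0,0],[0,0,0]],"turn":[[0,0,0],[0,0,0],[0,0,0],[0,0,0],[0,0,0],[0,0,0],[0,0,0],[0,0,0],[0,0,0],[0,0,0],[0,0,0],[0,0,0],[0,0,0]]}'
```

```text
time: 10.9
tool_pos: [0.6038, 0.112, 0.1205]
orientation: [[1.0, -0.008, -0.002], [-0.008, -1.0, -0.002], [-0.002, 0.002, -1.0]]
ft_force: [0.4, -0.5, -1.1]
grip_width: 0.0222
```

```bash
python3 -m jog '{"grip":[0,0,0,0,0,0,0],"translation":[[0.0005,-0.002,0.003],[0,0,0.008],[0,0,0.008],[0,0,0.005],[0,0,0.003],[0,0,0],[0,0,0]],"turn":[[0,0,0],[0,0,0],[0,0,0],[0,0,0],[0,0,0],[0,0,0],[0,0,0]]}'
```

```text
time: 11.6
tool_pos: [0.6055, 0.1166, 0.0943]
orientation: [[1.0, -0.006, 0.0], [-0.006, -1.0, 0.0], [0.0, -0.0, -1.0]]
ft_force: [-0.1, -0.2, -0.2]
grip_width: 0.022
```

```bash
python3 -m jog '{"grip":[0,0,0,0,0,0,0],"translation":[[0,0,0.003],[0,0,0.002],[0,0,0.002],[0,0,0.002],[0,0,0.002],[0,0,0.002],[0,0,0]],"turn":[[0,0,0],[0,0,0],[0,0,0],[0,0,0],[0,0,0],[0,0,0],[0,0,0]]}'
```

```text
time: 12.3
tool_pos: [0.6058, 0.1167, 0.0841]
orientation: [[1.0, -0.006, 0.001], [-0.006, -1.0, -0.001], [0.001, 0.001, -1.0]]
ft_force: [-4.7, -1.5, 15.1]
grip_width: 0.0223
```

```bash
python3 -m jog '{"grip":[0,0,0],"translation":[[0,0,0.001],[0,0,0.001],[0,0,0]],"turn":[[0,0,0],[0,0,0],[0,0,0]]}'
```

```text
time: 12.6
tool_pos: [0.6059, 0.1166, 0.084]
orientation: [[1.0, -0.007, 0.001], [-0.007, -1.0, -0.002], [0.001, 0.002, -1.0]]
ft_force: [-7.4, -3.1, 25.0]
grip_width: 0.0222
```

Home: 25 N at z 0.084. Releasing and going to lid_102.

```bash
python3 -m jog '{"grip":[0,0.05,0.05,0.05,0.05,0.05,0.05,0.05,0.05,0.05,0.05,0.05,0.05,0.05],"translation":[[0,0,-0.003],[0,0,-0.001],[0,0,0],[0,0,0],[0,0,-0.03],[0,0,-0.03],[-0.0334,0.0257,0],[-0.0334,0.0257,0],[-0.0334,0.0257,0],[-0.0334,0.0257,0.02],[-0.0334,0.0257,0.02],[0,0,0.009],[0,0,0],[0,0,0]],"turn":[[0,0,0],[0,0,0],[0,0,0],[0,0,0],[0,0,0],[0,0,0],[0,0,0],[0,0,0],[0,0,0],[0,0,0],[0,0,0],[0,0,0],[0,0,0],[0,0,0]]}'
python3 - <<'E'
from rig import grab_frame,ctrl
import cv2
print(ctrl.read_state()["tool_pos"])
from h import *
f=grab_frame("wrist"); im=f["image"][:,:,::-1].copy()
for z,D in((.058,24),(.028,102)):
    p=np.array([proj(f,[.439+D/2000*np.cos(q),-.012+D/2000*np.sin(q),z]) for q in np.linspace(0,6.28,50)]).astype(int)
    cv2.polylines(im,[p],True,(0,255,0),1)
g=grab_frame("side")["image"][:,:,::-1]
cv2.imwrite("pics/v4.png",np.hstack([cv2.resize(im,(400,300)),cv2.resize(g[180:330,220:420],(400,300))]))
E
```

```text
time: 14.0
tool_pos: [0.4389, -0.0102, 0.0947]
orientation: [[1.0, -0.005, 0.002], [-0.005, -1.0, 0.001], [0.002, -0.001, -1.0]]
ft_force: [-0.0, 0.3, 0.5]
grip_width: 0.05
[ 0.43894513 -0.01020891  0.09471602]
```

View pics/v4.png

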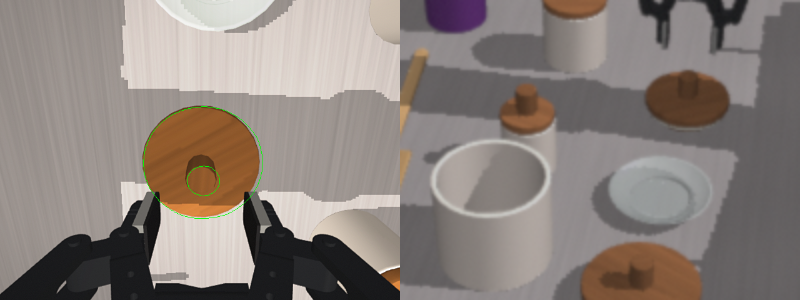

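Lid_62 is flush and lid_102's overlay matches. Gripping lid_102 and lifting it higher, because the path passes near canister_82's knob.

```bash
python3 -m jog '{"grip":[0.05,0.05,0.05,0.05,0.05,0.05,0,0,0,0,0,0,0,0,0,0,0],"translation":[[0,0.001,0.02],[0,0,0.02],[0,0,0.017],[0,0,0.006],[0,0,0],[0,0,0],[0,0,0],[0,0,0],[0,0,0],[0,0,0],[0,0,0],[0,0,-0.02],[0,0,-0.03],[0,0,-0.035],[0,0,-0.03],[0,0,-0.015],[0,0,0]],"turn":[[0,0,0],[0,0,0],[0,0,0],[0,0,0],[0,0,0],[0,0,0],[0,0,0],[0,0,0],[0,0,0],[0,0,0],[0,0,0],[0,0,0],[0,0,0],[0,0,0],[0,0,0],[0,0,0],[0,0,0]]}'
```

```text
time: 15.8
tool_pos: [0.4393, -0.0121, 0.1635]
orientation: [[1.0, -0.006, 0.006], [-0.006, -1.0, -0.001], [0.006, 0.001, -1.0]]
ft_force: [0.2, 0.9, -2.2]
grip_width: 0.0221
```

```bash
python3 -m jog '{"grip":[0,0,0,0,0,0,0,0,0,0,0,0,0,0],"translation":[[0.0093,0.0144,0],[0.0186,0.0287,0],[0.0186,0.0287,0],[0.0186,0.0287,0],[0.0186,0.0287,0],[0.0186,0.0287,0],[0.0186,0.0287,0],[0.0186,0.0287,0],[0.0186,0.0287,0],[0.0186,0.0287,0],[0.0093,0.0143,0],[0,0,0],[0,0,0],[0,0,0]],"turn":[[0,0,0],[0,0,0],[0,0,0],[0,0,0],[0,0,0],[0,0,0],[0,0,0],[0,0,0],[0,0,0],[0,0,0],[0,0,0],[0,0,0],[0,0,0],[0,0,0]]}'
```

```text
time: 17.2
tool_pos: [0.6211, -0.2988, 0.1601]
orientation: [[1.0, -0.005, -0.002], [-0.005, -1.0, 0.001], [-0.002, -0.001, -1.0]]
ft_force: [-0.3, -0.1, -1.3]
grip_width: 0.0222
```

```bash
python3 -m jog '{"grip":[0,0,0,0,0,0,0,0],"translation":[[0.001,0,0.008],[0,0,0.01],[0,0,0.009],[0,0,0.006],[0,0,0.003],[0,0,0],[0,0,0],[0,0,0]],"turn":[[0,0,0],[0,0,0],[0,0,0],[0,0,0],[0,0,0],[0,0,0],[0,0,0],[0,0,0]]}'
```

```text
time: 18.0
tool_pos: [0.6232, -0.3002, 0.1259]
orientation: [[1.0, -0.006, 0.001], [-0.006, -1.0, -0.001], [0.001, 0.001, -1.0]]
ft_force: [0.1, -0.3, -1.8]
grip_width: 0.0218
```

```bash
python3 -m jog '{"grip":[0,0,0,0,0,0,0],"translation":[[0.0015,-0.001,0],[0,0,0.003],[0,0,0.003],[0,0,0.003],[0,0,0.003],[0,0,0],[0,0,0]],"turn":[[0,0,0],[0,0,0],[0,0,0],[0,0,0],[0,0,0],[0,0,0],[0,0,0]]}'
```

```text
time: 18.7
tool_pos: [0.6251, -0.2987, 0.1133]
orientation: [[1.0, -0.006, 0.001], [-0.006, -1.0, 0.0], [0.001, -0.0, -1.0]]
ft_force: [3.1, 0.4, -1.4]
grip_width: 0.0221
```

```bash
python3 -m jog '{"grip":[0,0,0,0,0,0,0],"translation":[[0,0,0.002],[0,0,0.002],[0,0,0.002],[0,0,0.001],[0,0,0.001],[0,0,0.001],[0,0,0]],"turn":[[0,0,0],[0,0,0],[0,0,0],[0,0,0],[0,0,0],[0,0,0],[0,0,0]]}'
```

```text
time: 19.4
tool_pos: [0.6252, -0.2987, 0.1083]
orientation: [[1.0, -0.006, 0.002], [-0.006, -1.0, -0.001], [0.002, 0.001, -1.0]]
ft_force: [-2.6, 3.1, 15.0]
grip_width: 0.0222
```

```bash
python3 -m jog '{"grip":[0,0,0],"translation":[[0,0,0.001],[0,0,0.001],[0,0,0]],"turn":[[0,0,0],[0,0,0],[0,0,0]]}'
```

```text
time: 19.7
tool_pos: [0.6252, -0.2987, 0.1082]
orientation: [[1.0, -0.006, 0.002], [-0.006, -1.0, -0.001], [0.002, 0.001, -1.0]]
ft_force: [-8.0, 4.6, 23.2]
grip_width: 0.0217
```

Home. Releasing, going up and across to lid_122.

```bash
python3 -m jog '{"grip":[0,0.05,0.05,0.05,0.05,0.05,0.05],"translation":[[0,0,-0.003],[0,0,-0.001],[0,0,0],[0,0,0],[0,0,-0.03],[0,0,-0.04],[0,0,-0.03]],"turn":[[0,0,0],[0,0,0],[0,0,0],[0,0,0],[0,0,0],[0,0,0],[0,0,0]]}'
python3 -m jog '{"grip":[0.05,0.05,0.05,0.05,0.05,0.05,0.05,0.05,0.05,0.05,0.05,0.05,0.05,0.05,0.05,0.05,0.05,0.05,0.05],"translation":[[-0.0116,-0.0406,0],[-0.0116,-0.0406,0],[-0.0116,-0.0406,0],[-0.0116,-0.0406,0],[-0.0116,-0.0406,0],[-0.0116,-0.0406,0],[-0.0116,-0.0406,0],[-0.0116,-0.0406,0],[-0.0116,-0.0406,0],[-0.0116,-0.0406,0],[-0.0116,-0.0406,0],[-0.0116,-0.0406,0],[-0.0116,-0.0406,0.02],[-0.0116,-0.0406,0.02],[-0.0116,-0.0406,0.02],[0,0,0.03],[0,0,0.02],[0,0,0],[0,0,0]],"turn":[[0,0,0],[0,0,0],[0,0,0],[0,0,0],[0,0,0],[0,0,0],[0,0,0],[0,0,0],[0,0,0],[0,0,0],[0,0,0],[0,0,0],[0,0,0],[0,0,0],[0,0,0],[0,0,0],[0,0,0],[0,0,0],[0,0,0]]}'
python3 - <<'E'
from rig import grab_frame,ctrl
import cv2
print(ctrl.read_state()["tool_pos"])
from h import *
f=grab_frame("wrist"); im=f["image"][:,:,::-1].copy()
for z,D in((.058,24),(.028,122)):
    p=np.array([proj(f,[.451+D/2000*np.cos(q),.310+D/2000*np.sin(q),z]) for q in np.linspace(0,6.28,50)]).astype(int)
    cv2.polylines(im,[p],True,(0,255,0),1)
g=grab_frame("side")["image"][:,:,::-1]
cv2.imwrite("pics/v5.png",np.hstack([cv2.resize(im,(400,300)),cv2.resize(g[100:280,220:460],(400,300))]))
E
```

```text
time: 20.4
tool_pos: [0.6243, -0.2995, 0.2076]
orientation: [[1.0, -0.006, 0.0], [-0.006, -1.0, -0.0], [0.0, 0.0, -1.0]]
ft_force: [0.7, -0.3, 0.8]
grip_width: 0.0503
time: 22.3
tool_pos: [0.4541, 0.3106, 0.0961]
orientation: [[1.0, -0.006, -0.001], [-0.006, -1.0, -0.001], [-0.001, 0.001, -1.0]]
ft_force: [0.0, -0.2, 0.7]
grip_width: 0.0495
[0.45408545 0.31057624 0.09613968]
```

View pics/v5.png

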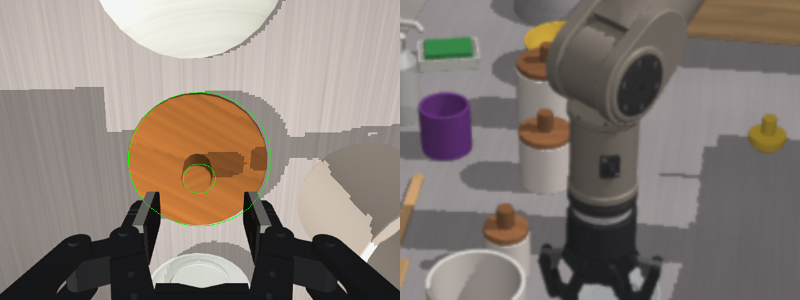

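Three lids are flush, and lid_122's overlay matches. Gripping it.

```bash
python3 -m jog '{"grip":[0.05,0.05,0.05,0.05,0.05,0.05,0,0,0,0,0,0,0,0,0,0,0],"translation":[[-0.0015,0,0.02],[0,0,0.02],[0,0,0.018],[0,0,0.006],[0,0,0],[0,0,0],[0,0,0],[0,0,0],[0,0,0],[0,0,0],[0,0,0],[0,0,-0.02],[0,0,-0.03],[0,0,-0.035],[0,0,-0.03],[0,0,-0.015],[0,0,0]],"turn":[[0,0,0],[0,0,0],[0,0,0],[0,0,0],[0,0,0],[0,0,0],[0,0,0],[0,0,0],[0,0,0],[0,0,0],[0,0,0],[0,0,0],[0,0,0],[0,0,0],[0,0,0],[0,0,0],[0,0,0]]}'
```

```text
time: 24.1
tool_pos: [0.4536, 0.3118, 0.1642]
orientation: [[1.0, -0.006, 0.004], [-0.006, -1.0, 0.002], [0.004, -0.002, -1.0]]
ft_force: [-0.2, 0.0, -1.9]
grip_width: 0.0223
```

```bash
python3 -m jog '{"grip":[0,0,0,0,0,0,0,0,0,0],"translation":[[0.0132,0.0044,0],[0.0264,0.0087,0],[0.0264,0.0087,0],[0.0264,0.0087,0],[0.0264,0.0087,0],[0.0264,0.0087,0],[0.0132,0.0044,0],[0,0,0],[0,0,0],[0,0,0]],"turn":[[0,0,0],[0,0,0],[0,0,0],[0,0,0],[0,0,0],[0,0,0],[0,0,0],[0,0,0],[0,0,0],[0,0,0]]}'
python3 -m jog '{"grip":[0,0,0,0,0,0,0,0],"translation":[[0,0,0.006],[0,0,0.008],[0,0,0.006],[0,0,0.003],[0,0,0],[0,0,0],[0,0,0],[0,0,0]],"turn":[[0,0,0],[0,0,0],[0,0,0],[0,0,0],[0,0,0],[0,0,0],[0,0,0],[0,0,0]]}'
```

```text
time: 25.1
tool_pos: [0.6087, 0.259, 0.1619]
orientation: [[1.0, -0.003, -0.002], [-0.003, -1.0, 0.0], [-0.002, -0.0, -1.0]]
ft_force: [-0.9, 0.3, -1.6]
grip_width: 0.0225
time: 25.9
tool_pos: [0.6108, 0.2578, 0.1396]
orientation: [[1.0, -0.006, 0.001], [-0.006, -1.0, 0.0], [0.001, -0.0, -1.0]]
ft_force: [0.2, -0.4, -2.5]
grip_width: 0.0217
```

```bash
python3 -m jog '{"grip":[0,0,0,0,0,0,0],"translation":[[0,-0.0005,0.004],[0,0,0.004],[0,0,0.003],[0,0,0.003],[0,0,0.001],[0,0,0],[0,0,0]],"turn":[[0,0,0],[0,0,0],[0,0,0],[0,0,0],[0,0,0],[0,0,0],[0,0,0]]}'
python3 -m jog '{"grip":[0,0,0,0,0,0,0],"translation":[[0,0,0.002],[0,0,0.002],[0,0,0.002],[0,0,0.001],[0,0,0.001],[0,0,0.001],[0,0,0]],"turn":[[0,0,0],[0,0,0],[0,0,0],[0,0,0],[0,0,0],[0,0,0],[0,0,0]]}'
```

```text
time: 26.6
tool_pos: [0.6117, 0.261, 0.126]
orientation: [[1.0, -0.005, 0.004], [-0.005, -1.0, 0.004], [0.004, -0.004, -1.0]]
ft_force: [1.0, 3.9, 5.4]
grip_width: 0.022
time: 27.3
tool_pos: [0.6119, 0.2612, 0.1214]
orientation: [[1.0, -0.005, 0.005], [-0.005, -1.0, 0.004], [0.005, -0.004, -1.0]]
ft_force: [-4.9, 1.4, 26.1]
grip_width: 0.022
```

```bash
python3 -m jog '{"grip":[0,0,0,0],"translation":[[0,0,0.001],[0,0,0.001],[0,0,0],[0,0,0]],"turn":[[0,0,0],[0,0,0],[0,0,0],[0,0,0]]}'
python3 - <<'E'
from rig import grab_frame,ctrl
import cv2
print(ctrl.read_state()["torque"])
g=grab_frame("side")["image"][:,:,::-1]
cv2.imwrite("pics/v6.png",cv2.resize(g[200:350,200:400],(800,600),interpolation=cv2.INTER_CUBIC))
E
```

```text
time: 27.7
tool_pos: [0.612, 0.2612, 0.1213]
orientation: [[1.0, -0.006, 0.006], [-0.006, -1.0, 0.003], [0.006, -0.003, -1.0]]
ft_force: [-7.6, -1.1, 33.5]
grip_width: 0.0221
[-0.298905    2.08621854 -0.03957634]
```

View pics/v6.png

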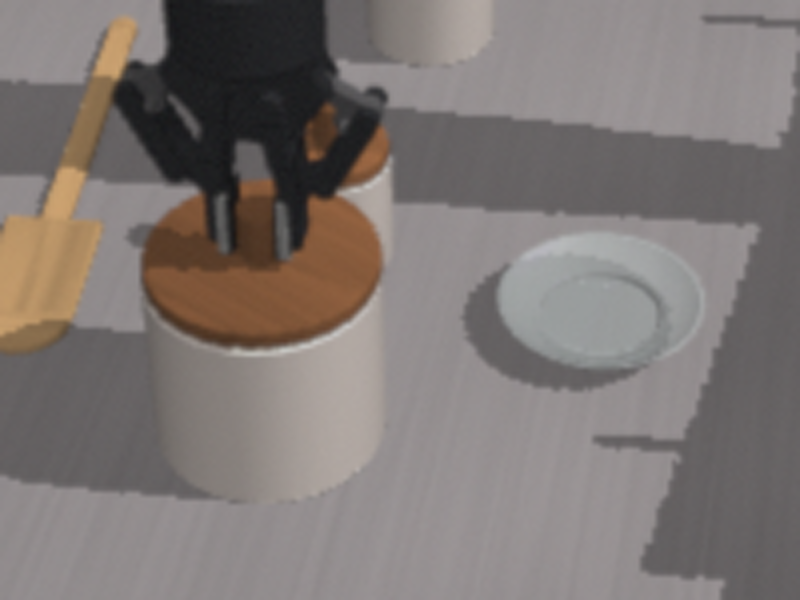

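The press on lid_122 stopped hard at 33 N, but a white line shows under its front edge. I'll release it, back off and compare the lids.

```bash
python3 -m jog '{"grip":[0,0.05,0.05,0.05,0.05,0.05,0.05,0.05,0.05,0.05,0.05],"translation":[[0,0,-0.003],[0,0,-0.001],[0,0,0],[0,0,0],[0,0,-0.03],[0,0,-0.04],[-0.04,0,0],[-0.04,0,0],[-0.04,0,0],[-0.04,0,0],[0,0,0]],"turn":[[0,0,0],[0,0,0],[0,0,0],[0,0,0],[0,0,0],[0,0,0],[0,0,0],[0,0,0],[0,0,0],[0,0,0],[0,0,0]]}'
python3 - <<'E'
from rig import grab_frame,ctrl
import cv2
from h import *
s=grab_frame("side");t=grab_frame("top");np.savez("side9.npz",**s);np.savez("top9.npz",**t)
for d in(t,):
    m=cv2.inRange(cv2.cvtColor(d["image"],cv2.COLOR_RGB2HSV),(3,90,50),(14,255,255))
    for c in cv2.findContours(m,0,2)[0]:
        if cv2.contourArea(c)>200: 
            x,y,w,h=cv2.boundingRect(c)
            if 140<x<520 and y>170:print((x,y,w,h))
g=s["image"][:,:,::-1]
A=cv2.resize(g[230:330,225:305],(480,600),interpolation=cv2.INTER_CUBIC)
B=cv2.resize(g[120:220,280:333],(318,600),interpolation=cv2.INTER_CUBIC)
cv2.imwrite("pics/v7.png",np.hstack([A,B]))
E
```

```text
time: 28.85
tool_pos: [0.4444, 0.2586, 0.1859]
orientation: [[1.0, -0.001, -0.005], [-0.001, -1.0, -0.004], [-0.005, 0.004, -1.0]]
ft_force: [-0.3, 0.1, -0.6]
grip_width: 0.0496
(391, 201, 32, 32)
(306, 200, 24, 23)
(463, 185, 41, 40)
(236, 183, 49, 48)
```

View pics/v7.png

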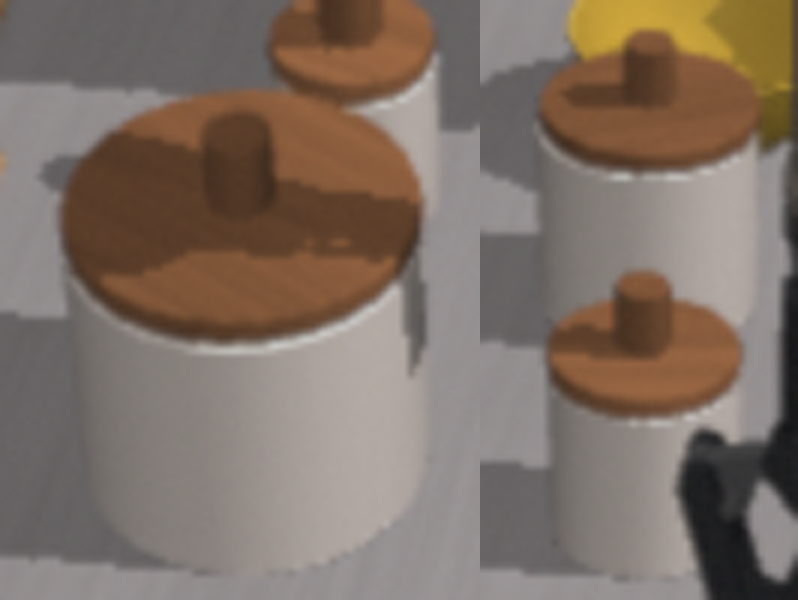

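A thin white line shows under the other front lids too, so it is just the rim highlight. lid_122 reads about 1 mm higher than expected, so as insurance I'll press its knob top (expected at z 0.146) with closed fingers, which also measures the height.

```bash
python3 -m jog '{"grip":[0,0,0,0,0,0,0,0,0,0],"translation":[[0.04,-0.001,0],[0.04,-0.001,0],[0.04,-0.0005,0],[0.04,0,0],[0,0,0],[0,0,0.015],[0,0,0.015],[0,0,0.005],[0,0,0],[0,0,0]],"turn":[[0,0,0],[0,0,0],[0,0,0],[0,0,0],[0,0,0],[0,0,0],[0,0,0],[0,0,0],[0,0,0],[0,0,0]]}'
```

```text
time: 29.95
tool_pos: [0.6102, 0.2609, 0.1524]
orientation: [[1.0, -0.005, 0.0], [-0.005, -1.0, -0.0], [0.0, 0.0, -1.0]]
ft_force: [-0.5, -0.7, 0.6]
grip_width: -0.0005
```

```bash
python3 -m jog '{"grip":[0,0,0,0,0,0,0],"translation":[[0.001,0,0.002],[0,0,0.002],[0,0,0.001],[0,0,0.001],[0,0,0.001],[0,0,0.001],[0,0,0]],"turn":[[0,0,0],[0,0,0],[0,0,0],[0,0,0],[0,0,0],[0,0,0],[0,0,0]]}'
```

```text
time: 30.65
tool_pos: [0.6117, 0.2607, 0.1461]
orientation: [[1.0, -0.006, 0.001], [-0.006, -1.0, -0.001], [0.001, 0.001, -1.0]]
ft_force: [-2.0, -2.6, 8.9]
grip_width: -0.0005
```

```bash
python3 -m jog '{"grip":[0,0,0,0],"translation":[[0,0,0.001],[0,0,0.001],[0,0,0.001],[0,0,0]],"turn":[[0,0,0],[0,0,0],[0,0,0],[0,0,0]]}'
```

```text
time: 31.05
tool_pos: [0.6118, 0.2607, 0.1461]
orientation: [[1.0, -0.006, 0.002], [-0.006, -1.0, -0.001], [0.002, 0.001, -1.0]]
ft_force: [-7.4, -4.8, 21.3]
grip_width: 0.0001
```

The knob top is at 0.1461 with 21 N on it, so the lid is home. Retracting for the final check.

```bash
python3 -m jog '{"grip":[0,0,0,0,0,0,0,0,0],"translation":[[0,0,-0.01],[0,0,-0.04],[0,0,-0.04],[-0.04,0,0],[-0.04,0,0],[-0.04,0,0],[-0.04,0,0],[0,0,0],[0,0,0]],"turn":[[0,0,0],[0,0,0],[0,0,0],[0,0,0],[0,0,0],[0,0,0],[0,0,0],[0,0,0],[0,0,0]]}'
python3 - <<'E'
from rig import grab_frame,ctrl
import cv2
from h import *
t=grab_frame("top"); s=grab_frame("side")
m=cv2.inRange(cv2.cvtColor(t["image"],cv2.COLOR_RGB2HSV),(3,90,50),(14,255,255))
H={24:(62,.08),32:(82,.092),41:(102,.104),49:(122,.116)}
for c in cv2.findContours(m,0,2)[0]:
    x,y,w,h=cv2.boundingRect(c)
    if cv2.contourArea(c)>200 and 140<x<520 and y>170: print((x,y,w,h),cont_circle(t,c[:,0],H[w][1]-.005) if w in H else "")
cv2.imwrite("pics/v8.png",np.hstack([cv2.resize(t["image"][170:310,140:510,::-1],(420,500)),cv2.resize(s["image"][100:440,210:450,::-1],(353,500))]))
E
```

```text
time: 31.95
tool_pos: [0.4514, 0.2617, 0.2317]
orientation: [[1.0, -0.005, 0.002], [-0.005, -1.0, -0.001], [0.002, 0.0, -1.0]]
ft_force: [0.7, -0.4, 0.8]
grip_width: 0.0001
(391, 201, 32, 32) (array([ 0.59491193, -0.11039745]), 81.510009765625)
(306, 200, 24, 23) (array([0.60720264, 0.11691303]), 61.363983154296875)
(463, 185, 41, 40) (array([ 0.62562982, -0.29925778]), 101.95846557617188)
(236, 183, 49, 48) (array([0.61303143, 0.25928027]), 121.95684814453125)
```

View pics/v8.png

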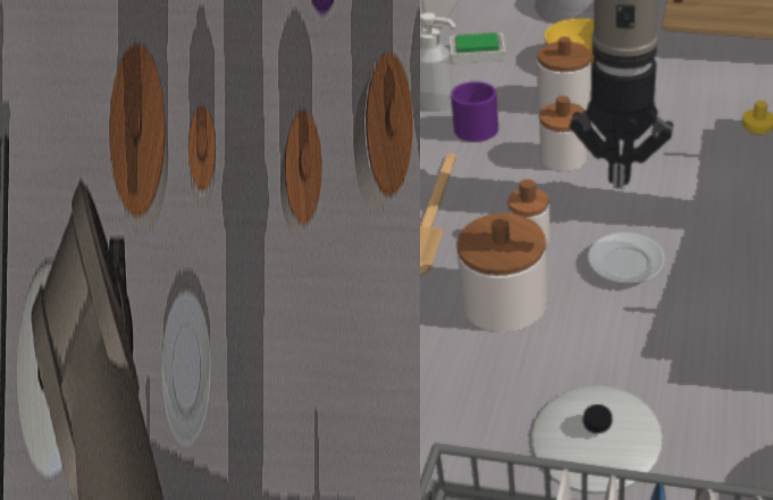

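All four lids sit flat on upright canisters, and the saucer and pot lid are where they were. Handing in.

```bash
python3 -c "
from rig import ctrl
print(ctrl.hand_in())"
```

```text
the job is handed in; nothing more can be done
None
```

All four wooden lids are on their own canisters and pressed home, and I handed the job in at about 32 s of the 99 s allowed. The hand-in gives no verdict.

- **Seating:** I pressed each lid with 23–33 N until it stopped hard. For the 62, 82 and 102 lids, the tool height at the stop matched wood on rim to within about 0.5 mm.
- **lid_122:** It first read about 1 mm high, and a white line showed under its front edge. I pressed it again on the knob with closed fingers, and the knob top measured 0.1461 m against 0.146 m expected. The same line showed under the other lids I could see, so I took it as the light on the rim.
- **Centring:** In the last top view the lid centres lie within about 3 mm of where I first measured the canisters. I did not measure the canisters again after closing them, because the lids cover the rims.
- **Final state:** In the last pictures the lids look level, the canisters upright and the gripper clear of everything. The saucer and the pot lid look unmoved, though I checked those two by eye only.

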